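# Clip the chromatography column into its station

## Task

Fit the column with the rust-brown resin into the column station. Lay it over the two fork clips with its blue inlet nut at the blue-connector end, press it down past the sprung roller jaw until both ends are fully home and the jaw has snapped back over it, then let go. Leave the spare column and the other things on the bench where they are.

Things in the scene. Friction and masses are not known exactly. Their poses are not given: they have to be found in the camera images.
- column: The column to fit, 0.3 kg, loose on the bench: rigid glass barrel 24 mm in diameter with rust-brown resin (136 mm bare between the nuts), a hexagon nut 32 mm across flats and 24 mm long at each end, blue (inlet) and white (outlet), and a port 8 mm long beyond each; 200 mm overall. Own x: along the barrel to the blue nut. Origin on the nuts' underside below the middle, 16 mm below the axis.
- column_mid (a point): Middle of the brown column on the barrel's axis, 16 mm above the bench at the start; the place to grip, across the bare barrel. The nuts' flats keep it from rolling by itself.
- column_inlet (a point): Centre of the brown column's blue inlet nut, on the axis, 80 mm from column_mid.
- column_outlet (a point): Centre of the brown column's white outlet nut, on the axis, 80 mm from column_mid on the other side.
- station: Column station, fixed: white base with green stripe, 130 (x) by 280 mm (y), deck 28 mm above the bench, carrying two aluminium fork clips and, 128 to 134 mm from the middle, end brackets 74 mm high with a blue connector at +y and a white one at -y; a blue deck arrow shows the flow, blue to white. Origin: underside, at the middle; x across the column, y along it to the blue end, z up.
- station_seat (a point): Where the middle of the column's axis is when home: 66 mm above the bench, midway between the forks; axes as the station's. Each fork is 20 mm wide along y, centred 50 mm from here, so 80 mm is free between them for the fingers. The nuts belong outside the forks, with about 8 mm of play lengthwise either way.
- station_inlet (a point): Where the centre of the blue nut belongs: 80 mm from station_seat towards the blue connector.
- station_outlet (a point): Where the centre of the white nut belongs: 80 mm from station_seat towards the white connector.
- fork_top (a point): Middle of the flared lip of the blue-end fork's tall prong, 50 mm along y and 32 mm above station_seat. The tall prong (+x side) has its inner face 13 mm from the seat's centre plane, rises 18 mm above the home axis and then flares out at 45 degrees; the short prong (-x side) ends 2 mm below the home axis; a V between them centres the barrel. The other fork is alike.
- jaw (a joint): Angle of the sprung jaw, rad: 0 shut (at the start), up to 0.45 swung out to the station's -x side. One jaw: two black arms with red thumb tabs on a common shaft 8 mm thick along y, 20 mm to -x of station_seat and 30 mm below it; each arm sits in its fork's short prong and has a free cream roller 12 mm in diameter at its head. Spring: 0.36 N m at 0, plus 0.8 N m per rad.
- jaw_rollers (a point): Midway between the two rollers on their axis; shut, 12.6 mm to -x of station_seat and 14 mm above it. A column coming down on the seat's centre plane meets them with its axis 27 mm above home, pushes the jaw out to about 0.1 rad against 10 to 15 N, and ends below them; the jaw then swings back to nearly 0 over the barrel.
- spare_column: The spare column, of the same make and size but filled with cream silica: leave it alone. Origin and axes as the brown column's.
- spanner: Steel wrench 160 mm long lying on the bench; leave alone. Origin under its middle.
- beaker: Glass beaker, 72 mm in diameter, 95 mm high; leave alone. Origin under its middle.
- wash_bottle: White bottle with a blue cap, 68 mm in diameter, 170 mm high; leave alone. Origin under its middle.
- tube_rack: Blue rack, 90 by 200 mm and 55 mm high, with capped tubes up to 118 mm; leave alone. Origin under its middle.
- tip_box: Orange box with a clear lid, 85 by 125 mm, 67 mm high; leave alone. Origin under its middle.
Things that resemble listed ones, but are neither listed nor needed, are in the scene too. Of the things that look like the column, the smaller one is meant.

How it is judged:
By the outcome, as a careful person would: the job done as asked, in the order asked, and still so for the second after the job is handed in, with the robot touching nothing.
It also fails if it takes over 38 s, if anything falls off the work surface, if the arm or the gripper's body presses on something with over 40 N, if the wrist force passes 120 N, or if a joint passes its speed limit or range.

## Robot

A 6-joint arm with a two-finger parallel gripper is mounted at the origin on the work surface. World frame = base frame: x ahead of the robot, y to its left, z up, the work surface at z = 0. Lengths are in m, angles in rad, forces in N, time in s.
With the tool pointing down it reaches from about 0.225 to 0.875 m from the base axis. Payload 3.4 kg.
Tool frame: the origin (TCP) lies at the very end of the fingers, on their centre line; the grasp point (between the pads) lies 19 mm behind it (manip.tcp_to_grasp is the distance from the TCP to the grasp point, in m); z points along the fingers, y is the line along which they close (so a half turn about z gives the same grasp; the last joint's range is limited). The gripper opens to 85 mm and grips with 20 to 120 N. Pads are 22 mm wide; open, the fingers measure 114 mm over their backs; the gripper's body (76 mm by 85 mm) begins 54 mm behind the grasp point. The pads swing forward as they close: fully open they stand 13 mm farther back than shut.
Start: joints at [1.141, 0.276, 1.505, -0, 1.361, -0.121], TCP at [0.175, 0.548, 0.231] pointing down, gripper open.
Joint ranges: [-2.89, 2.89], [-0.75, 2.08], [0.22, 2.7], [-1.18, 4.32], [0.11, 2.71], [-2.7, 2.7]. Speed limits (rad/s): [2.57, 2.57, 3.14, 3.14, 3.14, 3.14].

## Interface

Orientations are given as a unit quaternion [w, x, y, z].
In Python, from rig import status, get_image, job, manip gives the robot as it stands.
- The arm moves only by the tool apply_moves, never from a script. Its arguments are lists of equal length, an entry for each row: "xyz": the shift along the tool's x, y, z each as a share of 0.3 m, from -1 to 1, a list of three; "rot": the turn, a rotation vector about the tool's x, y, z each as a share of 60 degrees, from -1 to 1, a list of three; "hand": the opening, from -1 (shut) to 1 (fully open). A call has 1 to 8 rows; each row shifts and turns the commanded pose from where the row before left it, along the tool's axes as they then stand; what a row does not reach is not made up. A row lasts 1/8 s, in which the tool goes at most 62.5 mm and 10.7 degrees, less where a joint would pass 70% of its speed; a pose out of reach is approached as far as the arm can. A call with a number of a shift or a turn outside -1 to 1 is refused whole. A call with a gripper value outside its range is refused whole. The fingers move at their own pace and stop on an object; "force" is the grip in N (left out, the last holds). Time passes only in rows, so rows that do not move let the fingers close. It gives the time, the measured TCP pose, the force, the opening and the grip force at its end, in the units of the state.
- status.get_state(): the state, without advancing time (a new reading comes with each control period).
- get_image(name): name is "side" or "top" or "wrist"; returns a dict with "pixels" (420x560x3 uint8, red, green, blue), "fovy" (degrees; the focal length in pixels is half the picture's height over the tangent of half this angle, whatever the lens; pixels are square), "cx", "cy" (the principal point, pixels), "origin" and "orientation" of the camera in the world; the wrist camera has in their place "tool_from_camera" (4x4, takes a point from camera to tool coordinates, whose origin is the TCP and whose axes are the flange's). Camera axes: x right, y down, z forward; pixel columns grow to the right and rows downward; lengths in m; the calibration is good to about 2 mm. A picture is of the moment at which its call begins: read the wrist's pose just before it. There is no depth.
- job.sign_off(): hands the job in; it is judged then, once.
The state is a dict: "clock": time; "qpos": joint angles; "qd": joint speeds; "effort": joint torques, N m; "position": TCP position; "ee_rot": TCP orientation; "contact_force": force on the tool from outside, world axes, zero at the start; "moment": the same for the moment, N m; "width": finger opening in m; "gripper_force": force on a finger pad.
Only numpy, scipy, OpenCV 4.12 (cv2) and the standard library are available. Lean on these libraries where they do the work, as an engineer would, in place of code of your own. Each camera call takes 0.05 s, during which the arm holds its last target. There are 200 camera calls.

## Working session

There is one attempt and no reset: what is moved stays moved. The work goes in short steps, Python scripts to look and compute and a tool call to move; the robot and the scene stay as the last step left them, time stands still between calls to the robot, and variables do not carry over. Pictures are saved under pics/ and viewed, at most 10 in all, crops included, and the job is handed in when it is done.

Besides the shell and the picture viewer there is one more tool, called after ">>>" as name(argument=value, ...), one argument or row to a line, values as JSON. apply_moves: Moves the arm, as the interface text tells. Its arguments: {"type":"object","properties":{"xyz":{"type":"array","items":{"type":"array","items":{"type":"number","minimum":-1,"maximum":1}}},"rot":{"type":"array","items":{"type":"array","items":{"type":"number","minimum":-1,"maximum":1}}},"hand":{"type":"array","items":{"type":"number"}},"force":{"type":"number"}},"required":["xyz","rot","hand"]}

```bash
mkdir -p pics; cat > h.py <<'E'
import numpy as np,cv2,pickle
from scipy.spatial.transform import Rotation as R
from rig import status,get_image,job,manip
def snap(n,f):
    s=status.get_state(); d=get_image(n); d['state']=s
    cv2.imwrite(f'pics/{f}.png',cv2.cvtColor(d['pixels'],cv2.COLOR_RGB2BGR)); pickle.dump(d,open(f'pics/{f}.pkl','wb')); return d
def load(f): return pickle.load(open(f'pics/{f}.pkl','rb'))
def q2R(q): return R.from_quat([q[1],q[2],q[3],q[0]]).as_matrix()
def cam(d):
    if 'tool_from_camera' in d:
        T=np.array(d['tool_from_camera']); s=d['state']; Rt=q2R(s['ee_rot'])
        return np.array(s['position'])+Rt@T[:3,3],Rt@T[:3,:3]
    o=np.array(d['orientation']); return np.array(d['origin']),(q2R(o) if o.size==4 else o)
def ray(d,u,v):
    f=d['pixels'].shape[0]/2/np.tan(np.radians(d['fovy']/2)); o,M=cam(d)
    r=M@np.array([(u-d['cx'])/f,(v-d['cy'])/f,1]); return o,r/np.linalg.norm(r)
def atz(d,u,v,z):
    o,r=ray(d,u,v); return o+r*(z-o[2])/r[2]
def proj(d,p):
    f=d['pixels'].shape[0]/2/np.tan(np.radians(d['fovy']/2)); o,M=cam(d); c=M.T@(np.array(p)-o); return c[:2]/c[2]*f+[d['cx'],d['cy']]
def tri(*L):
    A=np.zeros((3,3));b=np.zeros(3)
    for d,u,v in L:
        o,r=ray(d,u,v);P=np.eye(3)-np.outer(r,r);A+=P;b+=P@o
    return np.linalg.solve(A,b)
def crop(f,x0,y0,x1,y1,k,out):
    im=cv2.imread(f'pics/{f}.png')[y0:y1,x0:x1]; cv2.imwrite(f'pics/{out}.png',cv2.resize(im,None,fx=k,fy=k,interpolation=cv2.INTER_CUBIC))
E
python3 - <<'E'
from h import *
for n in('side','top','wrist'):
    d=snap(n,n+'0'); print(n,d['fovy'],d.get('origin'),d['pixels'].shape,set(d))
s=status.get_state();print(s);print(manip.tcp_to_grasp)
a=[cv2.imread(f'pics/{n}0.png') for n in('side','top')]
E
```

```text
side 54.62736816021839 [-0.07078718 -0.67173791  0.79744306] (420, 560, 3) {'orientation', 'state', 'origin', 'pixels', 'cx', 'fovy', 'cy'}
top 51.131236450160195 [ 0.36560107 -0.04483021  1.36080334] (420, 560, 3) {'orientation', 'state', 'origin', 'pixels', 'cx', 'fovy', 'cy'}
wrist 58.338473085699796 None (420, 560, 3) {'tool_from_camera', 'state', 'pixels', 'cx', 'fovy', 'cy'}
{'clock': 0.15, 'qpos': array([ 1.14099022e+00,  2.76471901e-01,  1.50587695e+00,  1.36257835e-05,
        1.36070897e+00, -1.20980042e-01]), 'qd': array([-0.00172772, -0.00517323, -0.0025934 , -0.00138637, -0.00200099,
        0.00058277]), 'effort': array([ 2.41955597e-03, -4.17143941e+01, -2.46033293e+01, -1.83895081e-04,
        7.54175009e-03,  1.92070530e-05]), 'position': array([0.1745821 , 0.54742284, 0.23061199]), 'ee_rot': array([-2.05619073e-04,  1.53801509e-01,  9.88101492e-01, -7.03167445e-04]), 'contact_force': array([ 0.10602738, -0.34168036,  0.46455932]), 'moment': array([ 0.00257152, -0.00531702, -0.02603698]), 'gripper_force': 0.0, 'width': 0.08498769534548661}
0.0187
```

View pics/top0.png

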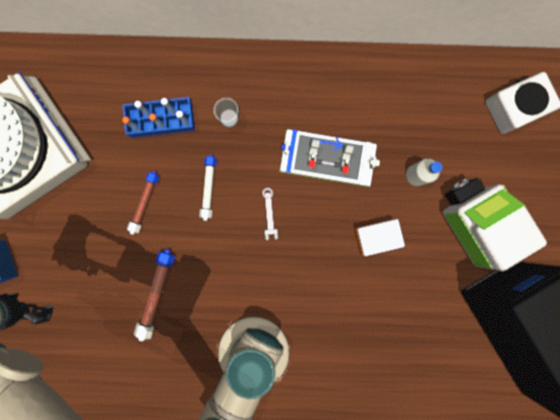

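View pics/side0.png

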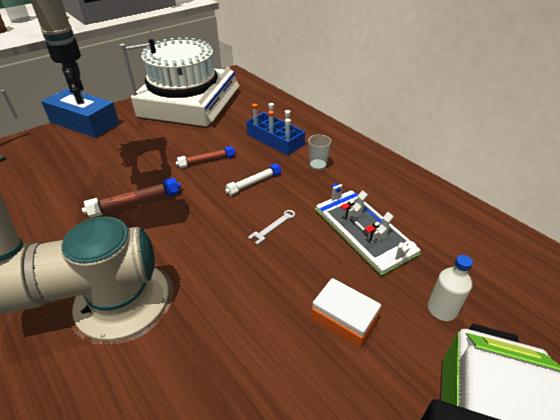

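Top view: brown candidates are the small column at (144,203) and a large look-alike at (155,295); the cream spare is at (208,187). I choose the small one at (144,203). The station is at (330,158), with its blue end at the left (+y).

```bash
python3 - <<'E'
from h import *
t=load('top0');s=load('side0')
for n,a,b,z in(('blue',(152.5,178),(230,153),.016),('white',(134.5,227.5),(182,160.5),.016),('bigblue',(166,257),(172,187),.02),('bigwhite',(145,331),(93,207),.02)):
    p=tri((t,*a),(s,*b));print(n,p.round(3),atz(t,*a,z).round(3))
for n,a in(('st NW',(286,131)),('NE',(377,138)),('SE',(372,186)),('SW',(281,178))):print(n,atz(t,*a,.028).round(3))
w=load('wrist0');print(cam(w)[0],cam(w)[1].round(2),np.array(w['tool_from_camera']).round(3))
crop('top0',110,140,230,240,5,'c1');crop('top0',270,120,390,195,5,'c2')
a=cv2.imread('pics/c1.png');b=cv2.imread('pics/c2.png')
cv2.imwrite('pics/c12.png',cv2.resize(np.vstack([a,b]),None,fx=.66,fy=.66))
E
```

```text
blue [0.524 0.325 0.011] [0.522 0.324 0.016]
white [0.37  0.369 0.025] [0.369 0.373 0.016]
bigblue [0.282 0.272 0.021] [0.282 0.272 0.02 ]
bigwhite [0.062 0.323 0.03 ] [0.059 0.326 0.02 ]
st NW [ 0.678 -0.082  0.028]
NE [ 0.664 -0.362  0.028]
SE [ 0.515 -0.349  0.028]
SW [ 0.532 -0.07   0.028]
[0.10666223 0.56961519 0.37263046] [[ 0.3   0.91  0.27]
 [ 0.95 -0.29 -0.09]
 [-0.    0.28 -0.96]] [[ 0.001 -0.959 -0.284  0.071]
 [ 1.     0.001  0.001  0.   ]
 [-0.001 -0.284  0.959 -0.142]
 [ 0.     0.     0.     1.   ]]
```

View pics/c12.png

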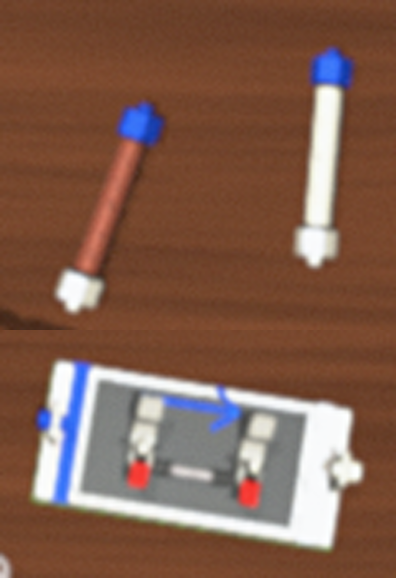

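Confirmed: the small brown column has its blue nut at the upper right, about 160 mm between nut centres. The tall prongs sit towards the top of the picture (+x) and the red tabs towards the bottom. Moving to hover over the column.

>>> apply_moves(
  xyz=[
    [-0.152,-0.051,0.01],
    [-0.152,-0.051,0.01],
    [-0.152,-0.051,0.01],
    [-0.152,-0.051,0.01],
    [-0.152,-0.051,0.01],
    [-0.152,-0.051,0.01],
    [-0.152,-0.051,0.01],
    [0,0,0],
  ],
  rot=[
    [0,0,0],
    [0,0,0],
    [0,0,0],
    [0,0,0],
    [0,0,0],
    [0,0,0],
    [0,0,0],
    [0,0,0.176],
  ],
  hand=[1,1,1,1,1,1,1,1],
)

```text
clock: 1.15
position: [0.449, 0.3465, 0.2095]
ee_rot: [0.0, 0.249, 0.969, -0.001]
contact_force: [-0.0, 1.3, 0.1]
width: 0.0854
gripper_force: 0.0
```

>>> apply_moves(
  xyz=[
    [0,0,0],
    [0,0,0],
    [0,0,0],
    [0,0,0],
    [0,0,0],
    [0,0,0],
    [0,0,0],
    [0,0,0],
  ],
  rot=[
    [0,0,0.176],
    [0,0,0.176],
    [0,0,0.176],
    [0,0,0.176],
    [0,0,0.176],
    [0,0,0.176],
    [0,0,0.176],
    [0,0,0.176],
  ],
  hand=[1,1,1,1,1,1,1,1],
)

```text
clock: 2.15
position: [0.4461, 0.3486, 0.2099]
ee_rot: [-0.0, 0.834, 0.551, -0.0]
contact_force: [-0.9, 1.3, 0.9]
width: 0.0853
gripper_force: 0.0
```

>>> apply_moves(
  xyz=[
    [0,0,0],
    [0,0,0],
    [0,0,0],
    [0,0,0],
    [0,0,0],
    [0,0,0],
    [0,0,0],
    [0,0,0],
  ],
  rot=[
    [0,0,0.176],
    [0,0,0.176],
    [0,0,0.176],
    [0,0,0.176],
    [0,0,0.176],
    [0,0,0.176],
    [0,0,0.176],
    [0,0,0.176],
  ],
  hand=[1,1,1,1,1,1,1,1],
)

```text
clock: 3.15
position: [0.4461, 0.3486, 0.2099]
ee_rot: [0.0, 0.988, -0.153, -0.0]
contact_force: [-0.0, 0.0, 1.0]
width: 0.0855
gripper_force: 0.0
```

```bash
python3 - <<'E'
from h import *
d=snap('wrist','w1'); s=d['state'];print(s['clock'],s['position'],q2R(s['ee_rot']).round(3),s['qpos'].round(2),s['contact_force'])
for p in((.524,.325,.016),(.37,.369,.016),(.447,.348,.016)):print(proj(d,p))
E
```

```text
3.15 [0.44608378 0.34864284 0.20994195] [[ 0.953 -0.302 -0.001]
 [-0.302 -0.953 -0.   ]
 [-0.001  0.001 -1.   ]] [0.54 0.28 1.56 0.   1.31 2.42] [-0.00510883  0.0094661   1.02023143]
[279.65296353  94.86464136]
[284.16248279 268.15851151]
[281.00988346 187.60078375]
```

View pics/w1.png

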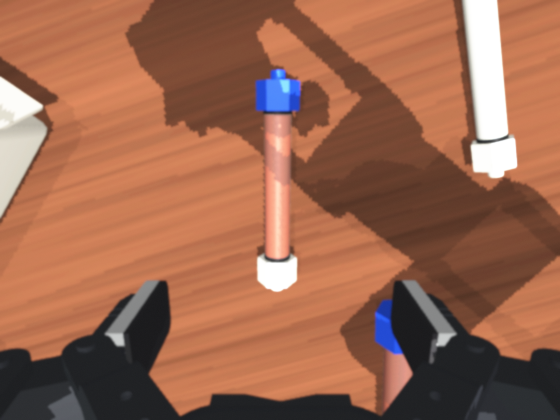

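The wrist view shows the column's ends at (278,113) (dark ring at the blue nut) and (277.5,259) (ring at the white nut). The spare is well clear on the right, and the big column's nut is at (400,330).

```bash
python3 - <<'E'
from h import *
d=load('w1');t=load('top0');s=load('side0');st=d['state'];Rt=q2R(st['ee_rot'])
b=atz(d,278.3,112,.017);w=atz(d,277.5,260,.017);m=(b+w)/2
print('ends',b,w,np.linalg.norm(b-w),np.degrees(np.arctan2(*(b-w)[1::-1])))
pb=atz(d,278.5,72,.016);pw=atz(d,277,289,.016);print('ports',pb,pw,np.linalg.norm(pb-pw),(pb+pw)/2)
print('tool delta',Rt.T@(m-st['position']))
for n,a,b2,c in(('blue',(152.5,178),(230,153),(278.3,95)),('white',(134.5,227.5),(182,160.5),(277.3,270))):print(n,tri((t,*a),(s,*b2),(d,*c)),tri((t,*a),(d,*c)))
E
```

```text
ends [0.51098558 0.3303217  0.017     ] [0.38050145 0.37244701 0.017     ] 0.13711545837329078 -17.892079094438724
ports [0.54163575 0.32044619 0.016     ] [0.3507557 0.3824117 0.016    ] 0.20068611186087476 [0.44619572 0.35142894 0.016     ]
tool delta [-0.00104249 -0.0026185   0.19294114]
blue [0.52455122 0.32560085 0.00994758] [0.52383859 0.32630732 0.00820598]
white [0.3710712  0.37341223 0.0207931 ] [0.36854314 0.37548744 0.01095696]
```

>>> apply_moves(
  xyz=[
    [-0.002,-0.009,0.15],
    [0,0,0.15],
    [0,0,0.15],
    [0,0,0.15],
    [0,0,0.05],
    [0,0,0.03],
    [0,0,0.006],
    [0,0,0],
  ],
  rot=[
    [0,0,0.005],
    [0,0,0],
    [0,0,0],
    [0,0,0],
    [0,0,0],
    [0,0,0],
    [0,0,0],
    [0,0,0],
  ],
  hand=[1,1,1,1,1,1,1,1],
  force=60,
)

```text
clock: 4.2
position: [0.4475, 0.3521, 0.0058]
ee_rot: [-0.001, 0.988, -0.152, 0.001]
contact_force: [0.2, -0.1, 1.0]
width: 0.0855
gripper_force: 0.0
```

>>> apply_moves(
  xyz=[
    [0,0,0],
    [0,0,0],
    [0,0,0],
    [0,0,0],
    [0,0,0],
    [0,0,0],
  ],
  rot=[
    [0,0,0],
    [0,0,0],
    [0,0,0],
    [0,0,0],
    [0,0,0],
    [0,0,0],
  ],
  hand=[-1,-1,-1,-1,-1,-1],
)

```text
clock: 4.95
position: [0.4467, 0.3516, 0.005]
ee_rot: [-0.0, 0.988, -0.152, 0.0]
contact_force: [-1.0, -0.5, 5.1]
width: 0.0221
gripper_force: 58.8
```

>>> apply_moves(
  xyz=[
    [0,0,-0.04],
    [0,0,-0.1],
    [0,0,-0.15],
    [0,0,-0.15],
    [0,0,-0.15],
    [0,0,-0.1],
    [0,0,-0.05],
    [0,0,0],
  ],
  rot=[
    [0,0,0],
    [0,0,0],
    [0,0,-0.1],
    [0,0,-0.17],
    [0,0,-0.17],
    [0,0,-0.17],
    [0,0,-0.17],
    [0,0,-0.17],
  ],
  hand=[-1,-1,-1,-1,-1,-1,-1,-1],
)

```text
clock: 5.95
position: [0.4469, 0.3518, 0.2282]
ee_rot: [-0.0, 0.94, 0.341, 0.001]
contact_force: [-0.2, -0.4, -2.4]
width: 0.0219
gripper_force: 59.1
```

>>> apply_moves(
  xyz=[
    [0,0,0],
    [0,0,0],
    [0,0,0],
    [0,0,0],
    [0,0,0],
    [-0.1,0.017,0],
    [-0.188,0.034,0],
    [-0.188,0.034,0],
  ],
  rot=[
    [0,0,-0.17],
    [0,0,-0.17],
    [0,0,-0.17],
    [0,0,-0.17],
    [0,0,-0.112],
    [0,0,0],
    [0,0,0],
    [0,0,0],
  ],
  hand=[-1,-1,-1,-1,-1,-1,-1,-1],
)

```text
clock: 6.95
position: [0.4641, 0.2063, 0.2262]
ee_rot: [-0.0, 0.725, 0.689, -0.0]
contact_force: [1.2, -1.0, -2.7]
width: 0.0219
gripper_force: 59.0
```

>>> apply_moves(
  xyz=[
    [-0.188,0.034,0],
    [-0.188,0.034,0],
    [-0.188,0.034,0],
    [-0.188,0.034,0],
    [-0.188,0.034,0],
    [-0.188,0.034,0],
    [-0.188,0.034,0],
    [-0.095,0.02,0],
  ],
  rot=[
    [0,0,0],
    [0,0,0],
    [0,0,0],
    [0,0,0],
    [0,0,0],
    [0,0,0],
    [0,0,0],
    [0,0,0],
  ],
  hand=[-1,-1,-1,-1,-1,-1,-1,-1],
)

```text
clock: 7.95
position: [0.5194, -0.2221, 0.2261]
ee_rot: [-0.0, 0.726, 0.687, -0.0]
contact_force: [0.1, 0.6, -2.0]
width: 0.022
gripper_force: 59.0
```

>>> apply_moves(
  xyz=[
    [0,0,0],
    [0,0,0],
  ],
  rot=[
    [0,0,0],
    [0,0,0],
  ],
  hand=[-1,-1],
)

```text
clock: 8.2
position: [0.5191, -0.2183, 0.2261]
ee_rot: [-0.001, 0.725, 0.688, 0.0]
contact_force: [-0.6, 0.3, -3.8]
width: 0.0218
gripper_force: 59.0
```

```bash
python3 - <<'E'
from h import *
d=snap('wrist','w2'); s=d['state'];print(s['clock'],s['position'],q2R(s['ee_rot']).round(4),s['qpos'].round(2),s['contact_force'],s['moment'],s['width'])
snap('side','side2')
crop('side2',210,80,470,275,3,'c4')
im=cv2.imread('pics/w2.png');cv2.imwrite('pics/w2b.png',cv2.resize(im,(800,600),interpolation=cv2.INTER_CUBIC))
E
```

```text
8.2 [ 0.51914691 -0.21830921  0.22610322] [[ 0.0523  0.9986 -0.0012]
 [ 0.9986 -0.0523  0.0016]
 [ 0.0016 -0.0013 -1.    ]] [-0.52  0.26  1.54  0.    1.34 -0.47] [-0.63278051  0.28122915 -3.76826199] [ 0.02993177 -0.02148504  0.03344958] 0.02181937644457543
```

View pics/w2b.png

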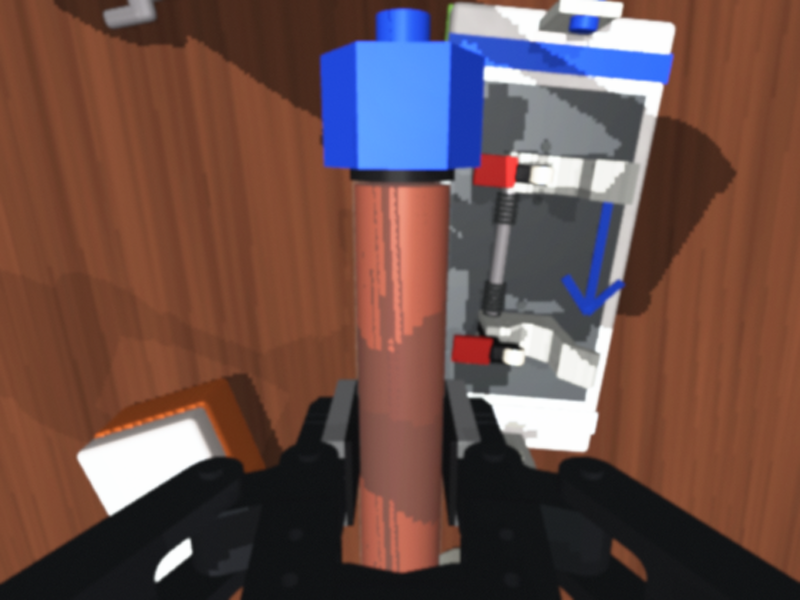

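View pics/c4.png

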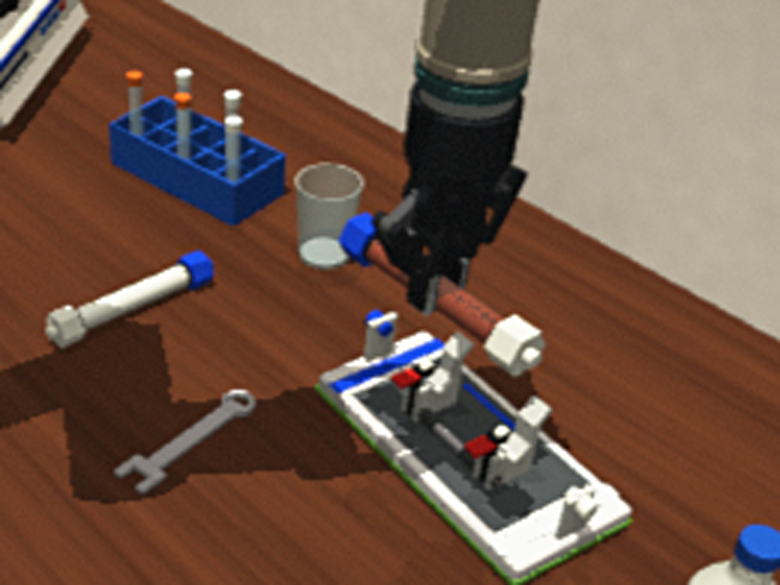

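The wrist view (800×600) shows the blue nut pointing at the blue connector end, as wanted. The rollers are at about (540,175) and (513,355), the shaft runs (507,195) to (490,312), and the base corners are (674,22) and (588,450). The side view shows the column level in the pads, with the fingertips below it.

```bash
cat > fit.py <<'E'
from h import *
from scipy.optimize import least_squares
def fit(obs):
    # obs: (d,u,v,localpt,weight_u,weight_v)
    def P(q,l): c,s=np.cos(q[2]),np.sin(q[2]); return np.array([q[0]+c*l[0]-s*l[1],q[1]+s*l[0]+c*l[1],l[2]])
    f=lambda q:np.concatenate([(proj(d,P(q,np.array(l)/1000))-[u,v])*[a,b] for d,u,v,l,a,b in obs])
    r=least_squares(f,[.597,-.216,-.05],loss='soft_l1');return r.x,f(r.x).reshape(-1,2),P
E
python3 - <<'E'
from fit import *
d=load('w2');t=load('top0');k=.7
W=[(674,24,(65,140,28)),(588,450,(65,-140,28)),(541,175,(-12.6,50,84)),(513,356,(-12.6,-50,84))]
obs=[(d,u*k,v*k,l,1,1) for u,v,l in W]+[(d,506*k,205*k,(-20,32,38),1,.1),(d,493*k,290*k,(-20,-25,38),1,.1)]
T=[(286,131,(65,140,28)),(377,138,(65,-140,28)),(372,186,(-65,-140,28)),(281,178,(-65,140,28))]
ot=[(t,u,v,l,1,1) for u,v,l in T]
for o in(obs,ot,obs+ot):
    q,r,P=fit(o);print(q,np.degrees(q[2]));print(r.round(1).tolist())
q,r,P=fit(obs)
im=cv2.imread('pics/w2.png');im=cv2.resize(im[0:330,290:500],None,fx=1.81,fy=1.81,interpolation=cv2.INTER_CUBIC)
def seg(a,b,c):
    p=[tuple(int(x) for x in (proj(d,P(q,np.array(l)/1000))-[290,0])*1.81) for l in(a,b)];cv2.line(im,*p,c,1)
for y in(40,60,-40,-60):
    seg((13,y,66),(13,y,84),(0,255,255));seg((-12.6,y,80),(12,y,80),(255,0,255))
for y in(50,-50):seg((13,y-10,84),(13,y+10,84),(0,255,0))
seg((-20,60,30+6),(-20,-60,36),(0,255,255));seg((65,140,28),(65,-140,28),(0,255,0));seg((65,140,28),(-65,140,28),(0,255,0));seg((65,-140,28),(-65,-140,28),(0,255,0))
cv2.imwrite('pics/f1.png',im)
E
```

```text
[ 0.60079938 -0.21256946 -0.13122478] -7.518626054121407
[[1.0, -2.8], [-0.1, 2.4], [-0.3, 0.1], [0.3, 0.4], [-0.7, -0.2], [-0.1, 0.2]]
[ 0.59638511 -0.21561946 -0.08388518] -4.806267063393374
[[-0.1, 1.5], [-0.5, 4.7], [0.3, -1.5], [0.2, -3.7]]
[ 0.60071419 -0.21277524 -0.12813097] -7.341363664368626
[[0.4, -2.8], [0.3, 2.4], [-0.6, 0.4], [0.4, 0.7], [-1.0, -0.2], [-0.1, 0.2], [0.2, -1.8], [-0.7, 5.4], [-1.8, -1.0], [-1.3, -7.2]]
```

View pics/f1.png

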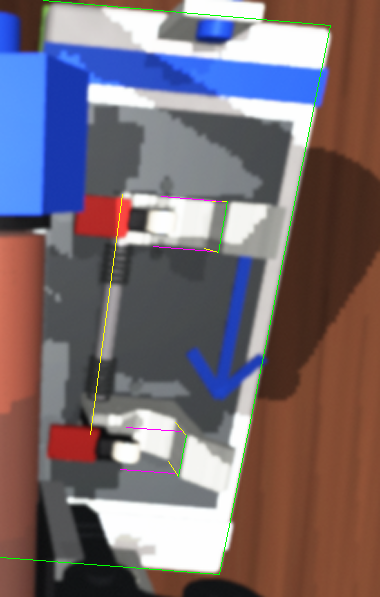

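The overlay matches the base edges, shaft and prong creases. The c2 crop gives better top-view corners, so I use those for a cross-check.

```bash
python3 - <<'E'
from fit import *
d=load('w2');t=load('top0');k=.7
o,M=cam(t);print('cams',o)
T=[(286.7,129.7,(65,140,28)),(376.7,143.6,(65,-140,28)),(370,186,(-65,-140,28)),(280,171.5,(-65,140,28))]
ot=[(t,u,v,l,1,1) for u,v,l in T]
q,r,P=fit(ot);print(q,np.degrees(q[2]),r.round(1).tolist())
# refined wrist from f1 crop: (u/1.81+290, v/1.81)
g=lambda u,v:(u/1.81+290,v/1.81)
F=[((329,26),(65,140,28)),((219,574),(65,-140,28)),((228,203),(13,60,84)),((219,251),(13,40,84)),((186,436),(13,-40,84)),((180,475),(13,-60,84))]
W=[(541,175,(-12.6,50,84)),(513,356,(-12.6,-50,84))]
q,r,P=fit([(d,*g(*a),l,1,1) for a,l in F]+[(d,u*k,v*k,l,1,.5) for u,v,l in W]);print(q,np.degrees(q[2]),r.round(1).tolist())
# column in hand: barrel edges near nut (356..453 @185) and at (360..440 @560)->tool frame
s=d['state'];Rt=q2R(s['ee_rot']);p=np.array(s['position'])
z=p[2]+.011
for u,v in((403,178),(400,560)):print('axis pt in tool',(Rt.T@(atz(d,u*k,v*k,z+.004)-p)).round(4))
th=q[2];ex=np.array([np.cos(th),np.sin(th),0]);ey=np.array([-ex[1],ex[0],0])
dp=np.array([q[0],q[1],0])-p;dp[2]=0
print('delta tool',Rt.T@dp,'tool x angle',np.degrees(np.arctan2(Rt[1,0],Rt[0,0])),'want',90+np.degrees(th))
E
```

```text
cams [ 0.36560107 -0.04483021  1.36080334]
[ 0.59881634 -0.21359868 -0.13033289] -7.467524379609784 [[-0.2, 0.1], [-0.1, 0.5], [0.4, -0.3], [-0.1, -0.2]]
[ 0.60084355 -0.21254994 -0.13217269] -7.572937526783994 [[1.2, -0.3], [0.4, 0.3], [-0.4, -0.8], [-0.3, 0.6], [0.1, -0.5], [-0.6, 1.0], [-0.2, 0.0], [0.3, 0.2]]
axis pt in tool [ 0.0664  0.0014 -0.0149]
axis pt in tool [-0.0397  0.0008 -0.0151]
delta tool [ 1.00270762e-02  8.12832075e-02 -8.64342045e-05] tool x angle 86.99996652273892 want 82.42706247321601
```

>>> apply_moves(
  xyz=[
    [0,0,0],
    [0.018,0.088,0],
    [0.018,0.088,0],
    [0.018,0.088,0],
    [0,0,0.15],
    [0,0,0.15],
    [0,0,0.073],
    [0,0,0],
  ],
  rot=[
    [0,0,0.075],
    [0,0,0],
    [0,0,0],
    [0,0,0],
    [0,0,0],
    [0,0,0],
    [0,0,0],
    [0,0,0],
  ],
  hand=[-1,-1,-1,-1,-1,-1,-1,-1],
  force=70,
)

```text
clock: 9.3
position: [0.5989, -0.2114, 0.1126]
ee_rot: [-0.002, 0.751, 0.66, -0.001]
contact_force: [-0.3, 0.5, -2.2]
width: 0.0213
gripper_force: 71.1
```

>>> apply_moves(
  xyz=[
    [0,0,0],
  ],
  rot=[
    [0,0,0],
  ],
  hand=[-1],
)

```text
clock: 9.43
position: [0.6013, -0.2131, 0.116]
ee_rot: [0.001, 0.751, 0.66, 0.001]
contact_force: [0.3, -0.1, -2.4]
width: 0.0217
gripper_force: 71.1
```

```bash
python3 - <<'E'
from h import *
d=snap('wrist','w3'); s=d['state'];Rt=q2R(s['ee_rot']);print(s['clock'],s['position'],np.degrees(np.arctan2(Rt[1,0],Rt[0,0])),Rt[2],s['contact_force'],s['width'])
snap('side','side3');crop('side3',300,130,440,280,3.6,'c5')
a=cv2.imread('pics/c5.png');b=cv2.resize(cv2.imread('pics/w3.png')[:, 120:440],None,fx=1.28,fy=1.28)
h=540;a=a[:h];b=b[:h];m=min(len(a),len(b));o=np.hstack([a[:m],b[:m]]);print(o.shape)
if o.shape[1]>800:o=o[:,:800]
cv2.imwrite('pics/f2.png',cv2.resize(np.hstack([a[:m],b[:m]]),None,fx=.85,fy=.85))
E
```

```text
9.425 [ 0.60134105 -0.21310866  0.11600417] 82.56089980657644 [-5.81816347e-04  2.27882516e-03 -9.99997234e-01] [ 0.26649846 -0.09626799 -2.44256607] 0.02166578177894835
(538, 914, 3)
```

View pics/f2.png

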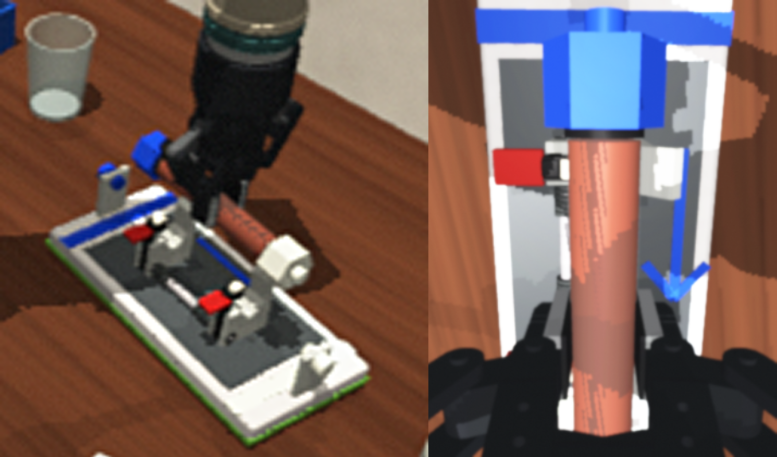

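Picture: the column is parallel to the station and centred (blue stripe spans 476–733, mid 604.5; column at 604), with both nuts outside the forks. Descending.

>>> apply_moves(
  xyz=[
    [0,0,0.04],
    [0,0,0.04],
    [0,0,0],
    [0,0,0],
  ],
  rot=[
    [0,0,0],
    [0,0,0],
    [0,0,0],
    [0,0,0],
  ],
  hand=[-1,-1,-1,-1],
)

```text
clock: 10.02
position: [0.6003, -0.2135, 0.0903]
ee_rot: [-0.0, 0.752, 0.659, -0.0]
contact_force: [0.4, 0.0, -2.8]
width: 0.0215
gripper_force: 71.1
```

>>> apply_moves(
  xyz=[
    [0,0,0.015],
    [0,0,0.015],
    [0,0,0.015],
    [0,0,0],
  ],
  rot=[
    [0,0,0],
    [0,0,0],
    [0,0,0],
    [0,0,0],
  ],
  hand=[-1,-1,-1,-1],
)

```text
clock: 10.52
position: [0.6034, -0.214, 0.0785]
ee_rot: [0.003, 0.752, 0.659, 0.002]
contact_force: [5.4, 0.0, 1.9]
width: 0.0215
gripper_force: 71.8
```

>>> apply_moves(
  xyz=[
    [0,0,0.015],
    [0,0,0.015],
    [0,0,0],
  ],
  rot=[
    [0,0,0],
    [0,0,0],
    [0,0,0],
  ],
  hand=[-1,-1,-1],
)

```text
clock: 10.9
position: [0.6021, -0.2138, 0.0689]
ee_rot: [0.002, 0.752, 0.659, 0.001]
contact_force: [4.8, -0.1, 1.2]
width: 0.0214
gripper_force: 71.7
```

>>> apply_moves(
  xyz=[
    [0,0,0.015],
    [0,0,0.015],
    [0,0,0],
  ],
  rot=[
    [0,0,0],
    [0,0,0],
    [0,0,0],
  ],
  hand=[-1,-1,-1],
)

```text
clock: 11.28
position: [0.6011, -0.2136, 0.0571]
ee_rot: [0.0, 0.752, 0.659, 0.0]
contact_force: [6.9, -1.8, -8.2]
width: 0.022
gripper_force: 70.5
```

>>> apply_moves(
  xyz=[
    [0,0,0.007],
    [0,0,0.007],
    [0,0,0],
  ],
  rot=[
    [0,0,0],
    [0,0,0],
    [0,0,0],
  ],
  hand=[-1,-1,-1],
)

```text
clock: 11.65
position: [0.6007, -0.2136, 0.0553]
ee_rot: [0.0, 0.752, 0.659, 0.0]
contact_force: [3.4, -0.4, 2.1]
width: 0.0217
gripper_force: 71.9
```

>>> apply_moves(
  xyz=[
    [0,0,0.008],
    [0,0,0.008],
    [0,0,0],
  ],
  rot=[
    [0,0,0],
    [0,0,0],
    [0,0,0],
  ],
  hand=[-1,-1,-1],
)

```text
clock: 12.02
position: [0.6011, -0.2137, 0.0548]
ee_rot: [0.002, 0.752, 0.659, 0.001]
contact_force: [-2.0, 2.0, 23.5]
width: 0.0215
gripper_force: 74.3
```

```bash
python3 - <<'E'
from h import *
s=status.get_state();print(s['position'],s['contact_force'],s['moment'])
snap('side','side4');crop('side4',300,160,430,280,4.6,'c6')
E
```

```text
[ 0.60108598 -0.21370815  0.05484569] [-1.98688712  2.00214885 23.53903513] [ 0.40158914  0.40356339 -0.18077563]
```

View pics/c6.png

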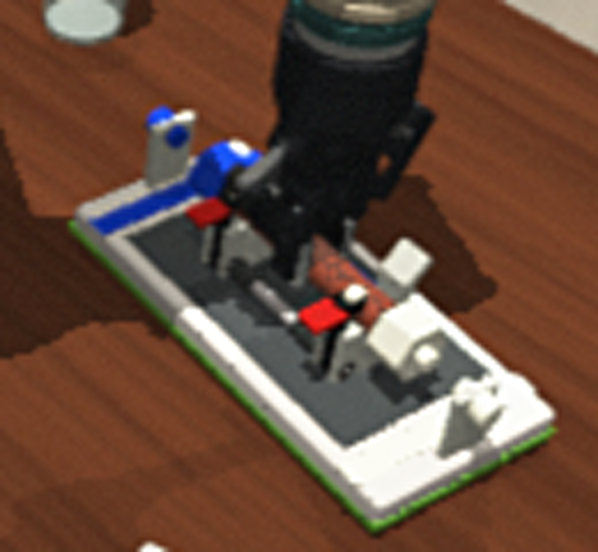

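The column sits in both forks with the jaw's roller over the barrel, and it bottomed out with about 24 N. Relax the press, let go, retreat.

>>> apply_moves(
  xyz=[
    [0,0,-0.008],
    [0,0,0],
    [0,0,0],
    [0,0,0],
    [0,0,0],
    [0,0,0],
  ],
  rot=[
    [0,0,0],
    [0,0,0],
    [0,0,0],
    [0,0,0],
    [0,0,0],
    [0,0,0],
  ],
  hand=[-1,0.3,0.3,0.3,0.3,0.3],
)

```text
clock: 12.82
position: [0.6002, -0.2133, 0.0522]
ee_rot: [-0.0, 0.752, 0.659, -0.0]
contact_force: [-1.1, -0.2, -0.5]
width: 0.0555
gripper_force: 0.0
```

>>> apply_moves(
  xyz=[
    [0,0,-0.03],
    [0,0,-0.06],
    [0,0,-0.1],
    [0,0,-0.15],
    [0,0,-0.15],
    [0,0,-0.1],
    [0,0,0],
    [0,0,0],
  ],
  rot=[
    [0,0,0],
    [0,0,0],
    [0,0,0],
    [0,0,0],
    [0,0,0],
    [0,0,0],
    [0,0,0],
    [0,0,0],
  ],
  hand=[0.3,0.3,0.3,0.3,0.3,0.3,0.3,0.3],
)

```text
clock: 13.82
position: [0.5998, -0.2131, 0.2289]
ee_rot: [-0.001, 0.752, 0.659, -0.0]
contact_force: [-0.3, -0.0, 0.2]
width: 0.0554
gripper_force: 0.0
```

```bash
python3 - <<'E'
from h import *
d=snap('wrist','w7');snap('side','side7');print(d['state']['clock'],d['state']['position'],d['state']['contact_force'])
crop('side7',300,160,430,280,3.3,'c7')
a=cv2.imread('pics/c7.png');b=cv2.resize(cv2.imread('pics/w7.png')[0:420,130:430],None,fx=1.22,fy=1.22)
o=np.zeros((max(len(a),len(b)),a.shape[1]+b.shape[1],3),np.uint8);o[:len(a),:a.shape[1]]=a;o[:len(b),a.shape[1]:]=b;print(o.shape,a.shape)
cv2.imwrite('pics/f3.png',o)
# independent check of seated nuts: predicted pixels
th=np.radians(-7.52);ey=np.array([-np.sin(th),np.cos(th),0])
for sgn in(1,-1):
  p=np.array([.6002,-.2128,.066])+sgn*.08*ey;u=proj(d,p);v=proj(load('side7'),p)
  print(sgn,'f3 wrist',(u-[130,0])*1.22+[a.shape[1],0],'f3 side',(v-[300,160])*3.3)
E
```

```text
13.825 [ 0.59978678 -0.21313667  0.22885071] [-0.29094344 -0.04857173  0.21043286]
(512, 795, 3) (396, 429, 3)
1 f3 wrist [612.08275719 116.00227926] f3 side [156.80951463 126.41820626]
-1 f3 wrist [611.71077199 345.99398937] f3 side [289.88586298 243.17671345]
```

View pics/f3.png

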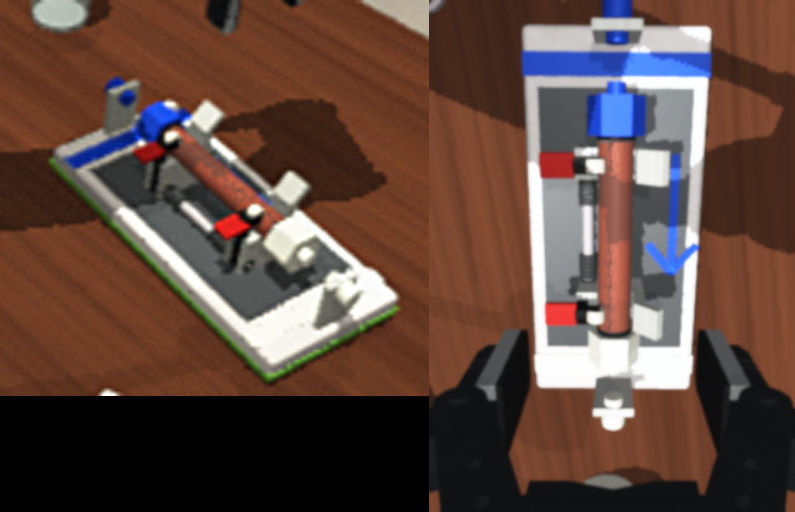

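The column lies in both forks with both rollers over the barrel. Its nuts are at (616,113) and (613,350), within about 4 px of the predicted home positions, and the gripper is clear.

```bash
python3 -c "
from rig import job;print(job.sign_off())"
```

```text
the job is handed in; nothing more can be done
None
```

The brown column is in the station with its blue inlet nut at the blue-connector end; the final pictures show both ends home, the jaw rollers back over the barrel and the gripper clear, and I handed the job in at about 14 s of the 38 s limit (no verdict was returned).

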